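# Lock a spring channel nut into the locksmith's bench channel

## Robot

A 6-joint arm with a two-finger parallel gripper is mounted at the origin on the work surface. World frame = base frame: x ahead of the robot, y to its left, z up, the work surface at z = 0. Lengths are in m, angles in rad, forces in N, time in s.
With the tool pointing down it reaches from about 0.325 to 0.9 m from the base axis. Payload 3.5 kg.
Tool frame: the origin (TCP) lies between the finger pads; the fingertips stand 22 mm ahead of it and the grasp point (between the pads) lies 3 mm ahead of it; z points along the fingers, x is the direction in which the jaws open and shut, and the axes are right-handed (so a half turn about z gives the same grasp; the last joint's range is limited). The gripper opens to 85 mm and grips with 20 to 120 N. Pads are 22 mm wide; open, the fingers measure 114 mm over their backs; the gripper's body (76 mm by 85 mm) begins 54 mm behind the grasp point. The pads swing forward as they close: fully open they stand 13 mm farther back than shut.
Start: joints at [-0.103, 0.276, -0.026, 1.268, 0, 1.467], TCP at [0.625, -0, 0.253] pointing down, gripper open.
Joint ranges: [-3.12, 3.12], [-0.85, 1.88], [-1.08, 1.24], [-1.95, 2.15], [-1.57, 1.53], [-3.14, 3.14]. Speed limits (rad/s): [2.57, 2.57, 3.14, 3.14, 3.14, 3.14].

## Interface

Orientations are given as a rotation vector (axis times angle).
In Python, from station import * gives the robot as it stands. The module is installed in compiled form; this text tells all that it offers. Calls block until the motion is done:
- move_to(position, orientation): joint-space move of the TCP to a pose.
- move_straight(position, orientation=None, speed=0.15, force_limit=None): straight line of the TCP; orientation=None keeps the orientation; speed is the mean speed in m/s. With force_limit (N) it stops when the force on the tool has changed by that much, and returns True; else False.
- movej(angles): joint-space move.
- gripper_open() and close(): open the fingers fully, or close them until they stop; the grip force is fixed at half the most.
- wait(seconds).
- solve_ik(position, orientation): joint angles nearest the present ones, or None.
- snapshot(name): name is "scene" or "side" or "wrist"; returns a dict with "img" (480x640x3 uint8, blue, green, red), "fx", "fy", "cx", "cy" (pixels), "pose" (4x4, takes a point from camera to world coordinates); the wrist camera has in their place "T_tool_cam" (4x4, takes a point from camera to tool coordinates, whose origin is the TCP and whose axes are the tool frame's). Camera axes: x right, y down, z forward; pixel columns grow to the right and rows downward; lengths in m; the calibration is good to about 2 mm. A picture is of the moment at which its call begins: read the wrist's pose just before it. There is no depth.
A pose or a line that the arm cannot do raises Unreachable and nothing moves.
- hand_in(): hands the job in, once; it reports no verdict.
Readings, each from a call of its own:
- get_clock(): time.
- get_joint_positions(): joint angles.
- get_joint_velocities(): joint speeds.
- get_joint_efforts(): joint torques, N m.
- get_tool_pos(): TCP position.
- get_orientation(): TCP orientation.
- get_wrist_force(): force on the tool from outside, world axes, zero at the start.
- get_torque(): the same for the moment, N m.
- get_grip_width(): finger opening in m.
Only numpy, scipy, OpenCV 4.12 (cv2) and the standard library are available. Lean on these libraries where they do the work, as an engineer would, in place of code of your own. Each camera call takes 0.05 s, during which the arm holds its last target. There are 200 camera calls.

## Task

Fit the spring channel nut with the green grip into the bench channel at the yellow mark: lower it through the slot there lengthwise, press it down against its spring, twist it a quarter turn so its bar lies squarely across under both lips, and let go so its spring lifts the bar against them. Leave the orange nut standing where it is.

Things in the scene. Friction and masses are not known exactly. Their poses are not given: they have to be found in the camera images.
- nut_green: 150 g nut upright on a 3 mm mat; origin at centre of its underside, z up, long way x. Heights in mm: spring foot 54 (x) by 20, 0-4; steel bar 58 (x) by 20, 16-25; round neck dia 28, 25-35; green flange dia 56, 35-40; green grip 46 (x) by 16 thick (y), 40-72: pinch it across y. The foot yields up to 11.5 mm towards the bar (3 N to start, then 0.6 N/mm). Lips go in the groove between bar and flange.
- channel: Fixed aluminium channel, 300 mm long (its y), 84 wide (x), 30 high, black end caps; origin at centre of its underside, z up. Top slot 40 wide between lips 4 thick (26-30 high); inside 76 wide, floor at 4. The nut enters only with its x along the channel's y; flange on lips: nut origin 5 mm below this origin (8 N press). Twisted either way and freed, it rises to 1 mm above.
- mark: Yellow stripe 14 mm wide across both lips and down both sides of the channel: where along it the nut belongs. Origin on the slot's centre line at the top of the lips, 30 mm above the bench; axes as the channel's.
- nut_orange: Bystander: similar nut with an orange grip, its bar 64 by 48 mm too broad for this slot, upright on the mat, 72 mm high. Origin at the centre of its underside, grip along x.
There are look-alikes about, which are no part of the job. Of the things that look like the nut_green, take the one that is nearest to the robot's base at the start.

How it is judged:
On the way:
1. the green nut is down in the slot, lengthwise (z of nut_green in the frame of channel below 0.006 m and angle between the x axis of nut_green and the y axis of channel, either way round below 0.45 rad and horizontal distance between nut_green and mark below 0.03 m), for 0.05 s.
At the end, for the whole second after the job is handed in: The green nut sits in the channel within 20 mm of the yellow mark, its bar across the channel (within 15 degrees of square) under both lips and sprung up against them (origin between 2 mm below and 4 mm above the channel's origin height), upright within 8 degrees, at rest (z of nut_green in the frame of channel between -0.002 and 0.004 m and angle between the x axis of nut_green and the x axis of channel, either way round below 0.26 rad and horizontal distance between nut_green and mark below 0.02 m and angle between nut_green's own z axis and vertical below 0.14 rad and linear speed of nut_green below 0.02 m/s); the robot touches nothing.
It fails at once if the orange nut was pushed away (more than 30 mm) or knocked over (distance of nut_orange from where it was at the start of the episode above 0.03 m or angle between nut_orange's own z axis and vertical above 0.5 rad).
It also fails if it takes over 43 s, if anything falls off the work surface, if the arm or the gripper's body presses on something with over 40 N, if the wrist force passes 120 N, or if a joint passes its speed limit or range.

## Working session

There is one attempt and no reset: what is moved stays moved. The work goes in short steps, each a Python script; the robot and the scene stay as the last script left them, time stands still between calls to the robot, and variables do not carry over. Pictures are saved under pics/ and viewed, about 8 in all and at most 12, crops included, and the job is handed in when it is done.

```bash
mkdir -p pics
cat > h.py <<'E'
from station import *
import numpy as np, cv2
from scipy.spatial.transform import Rotation as R
def snap(n):
    if n=="wrist":
        T=np.eye(4);T[:3,3]=get_tool_pos();T[:3,:3]=R.from_rotvec(get_orientation()).as_matrix()
        s=snapshot(n); s["pose"]=T@np.array(s["T_tool_cam"])
    else: s=snapshot(n)
    s["pose"]=np.array(s["pose"]);return s
def ray(s,u,v,z):
    d=s["pose"][:3,:3]@np.array([(u-s["cx"])/s["fx"],(v-s["cy"])/s["fy"],1]);o=s["pose"][:3,3]
    return o+d*(z-o[2])/d[2]
def blobs(s,lo,hi,z,amin=60):
    m=cv2.inRange(cv2.cvtColor(s["img"],cv2.COLOR_BGR2HSV),lo,hi)
    for c in cv2.findContours(m,cv2.RETR_EXTERNAL,cv2.CHAIN_APPROX_NONE)[0]:
        if cv2.contourArea(c)>amin:
            (u,v),wh,a=cv2.minAreaRect(c); print(np.round([u,v,*wh,a,cv2.contourArea(c)],1),ray(s,u,v,z).round(3))
E
python3 - <<'E'
from h import *
import pickle
S={}
for n in("scene","side","wrist"):
    s=S[n]=snap(n);cv2.imwrite(f"pics/{n}0.png",s["img"]);print(n,s["pose"].round(3).tolist(),s["fx"],s["cx"],s["cy"])
    for k,lo,hi,z in(("green",(40,80,40),(85,255,255),.06),("yellow",(22,100,80),(35,255,255),.03),("orange",(5,130,80),(20,255,255),.06)):
        print(k);blobs(s,lo,hi,z)
pickle.dump(S,open("S.pkl","wb"))
print(get_clock(),get_orientation())
E
```

```text
scene [[-0.396, 0.775, -0.493, 0.995], [0.918, 0.326, -0.225, 0.087], [-0.014, -0.542, -0.841, 0.871], [0.0, 0.0, 0.0, 1.0]] 556.9213281938218 319.63244540034145 235.44505691057537
green
[232.4 239.7  27.2  31.4  66.  687.5] [ 0.587 -0.266  0.06 ]
[316.3 191.8  26.9  31.8  45.  614.5] [ 0.435 -0.174  0.06 ]
[222.9 126.2  30.4  23.7  26.6 523.5] [ 0.357 -0.41   0.06 ]
yellow
[332.2 317.9   8.6  20.2   3.  148. ] [ 0.642 -0.056  0.03 ]
[334.  281.   12.    8.   90.   79.5] [ 0.578 -0.079  0.03 ]
orange
[138.3 412.6  15.   19.3  36.  257. ] [ 0.901 -0.251  0.06 ]
[ 96.4 385.   14.1  19.5  38.7 239. ] [ 0.891 -0.331  0.06 ]
[ 96.2 347.7  13.1  18.3  38.7 207.5] [ 0.843 -0.366  0.06 ]
[ 37.4 346.4  12.9  19.   40.6 208. ] [ 0.877 -0.452  0.06 ]
[ 76.9 335.4  12.9  18.4  40.6 202. ] [ 0.838 -0.406  0.06 ]
[ 57.9 323.5  12.7  18.   38.7 189. ] [ 0.833 -0.447  0.06 ]
[ 39.5 311.9  12.4  18.2  39.8 187. ] [ 0.828 -0.487  0.06 ]
[190.8 303.5  13.   16.6  36.9 178. ] [ 0.72 -0.27  0.06]
[134.  302.5  12.5  16.7  38.7 177. ] [ 0.755 -0.356  0.06 ]
[ 21.5 300.5  11.3  18.4  45.  181. ] [ 0.823 -0
[... 3323 characters left out ...]
0.7374102360281
green
[284.4 419.8  40.1  11.8   4.8 294. ] [ 0.583 -0.233  0.06 ]
[130.8 364.3  21.2  57.2  55.3 651.5] [ 0.424 -0.159  0.06 ]
yellow
[433.  408.3  19.   16.3   5.7 224.5] [ 0.758 -0.245  0.03 ]
[279.  282.1  11.7  22.8  71.6 234. ] [ 0.579 -0.079  0.03 ]
[335.6 263.   14.1  24.5  68.2 259. ] [ 0.639 -0.057  0.03 ]
[149.4 220.7  31.5  20.4  38.2 540.5] [ 0.453 -0.012  0.03 ]
[119.4 197.4  32.5  20.7  38.2 500. ] [0.427 0.012 0.03 ]
orange
[525.9 470.1  23.5  13.6   3.6 224.5] [ 0.865 -0.307  0.06 ]
[391.6 429.8  19.3  13.3  16.7 193.5] [ 0.703 -0.247  0.06 ]
[  89.    22.5   45.    70.    90.  2517.5] [0.445 0.155 0.06 ]
0.15 [-3.14142287e+00  6.87981779e-05  2.74861006e-03]
```

View pics/scene0.png

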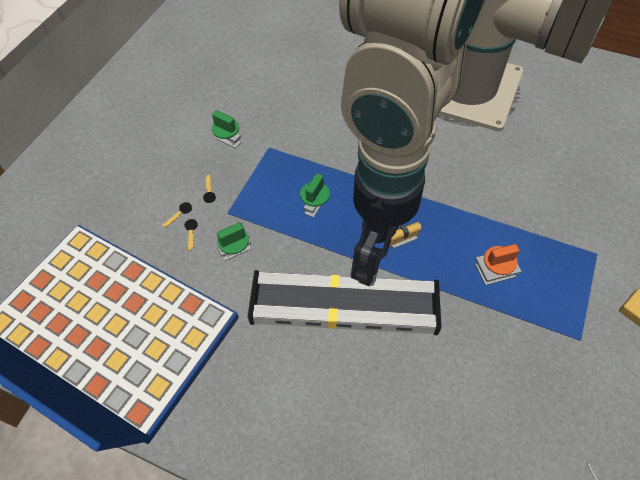

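View pics/side0.png

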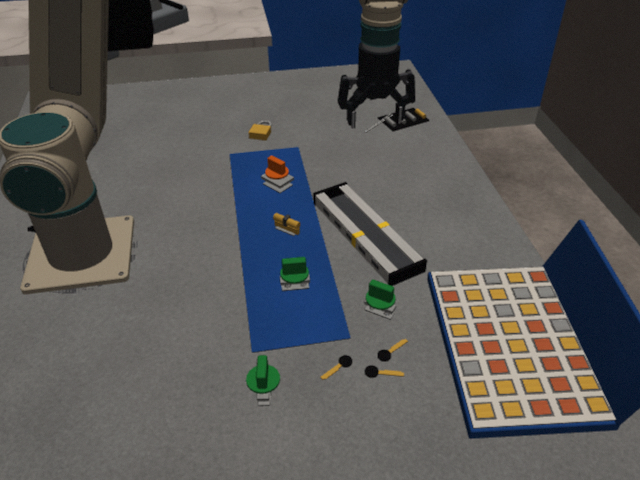

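Green candidates in the scene picture are (316,192) on the blue mat, about 0.47 m from the base, (223,126) at about 0.55 m, and (232,240) at about 0.64 m. The one on the mat is nearest and stands on the mat as described. The yellow stripe crosses the channel at about (334,281)–(332,318), and the orange nut is at (502,260). Next I look closer from the wrist at both the mark and the nut.

Run:
```python
from h import *
import pickle
W={}
for k,p in(("mark",[.609,-.068,.25]),("nut",[.43,-.175,.25])):
    move_to(p,[3.14159,0,0]); s=W[k]=snap("wrist"); print(k,get_clock())
    cv2.imwrite(f"pics/w_{k}.png",s["img"])
    if k=="mark": blobs(s,(22,100,80),(35,255,255),.03,100)
    else: blobs(s,(40,80,40),(85,255,255),.075)
pickle.dump(W,open("W.pkl","wb"))
```

```text
mark 0.5833
[530.  475.5  22.    7.   -0.  109.5] [ 0.877 -0.421  0.03 ]
[402.5 415.8  22.5  16.1   5.2 309. ] [ 0.706 -0.323  0.03 ]
[533.9 369.8  24.8  18.1   6.3 367.5] [ 0.852 -0.257  0.03 ]
[291.8 219.6  13.3  24.5  70.7 290. ] [ 0.579 -0.079  0.03 ]
[352.2 198.5  13.7  24.9  70.  299.5] [ 0.639 -0.058  0.03 ]
[152.9 151.9  37.4  18.6  39.3 568. ] [ 0.452 -0.013  0.03 ]
[119.2 124.3  35.2  18.9  39.3 488.5] [0.425 0.011 0.03 ]
nut 1.475
[ 247.3  414.5   45.2   45.2   69.  1495. ] [ 0.354 -0.384  0.075]
[ 468.9  304.8   64.6   43.5   28.3 1922.5] [ 0.57  -0.255  0.075]
[ 318.5  218.    55.9   56.9   73.3 2466. ] [ 0.429 -0.171  0.075]
```

View pics/w_mark.png

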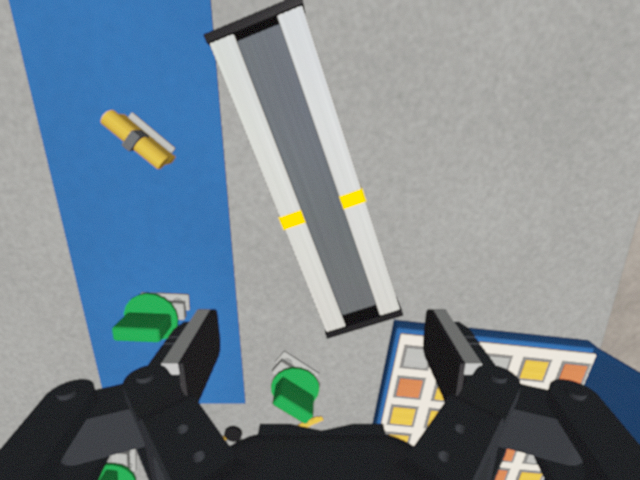

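View pics/w_nut.png

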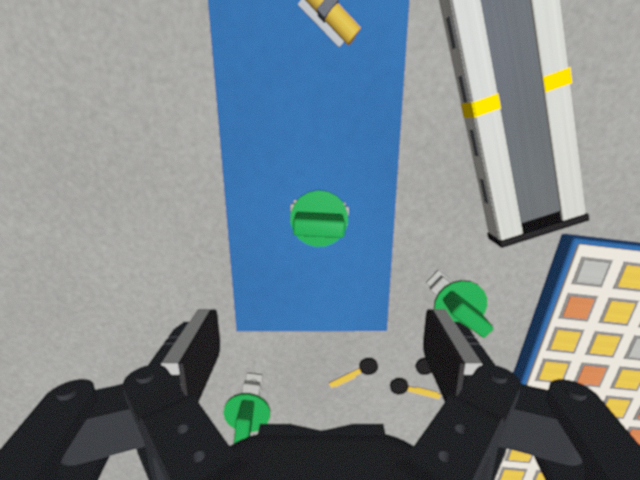

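The crop shows the green nut standing alone on the mat, flange centre about (319,219), grip along the image x axis, so the target is confirmed. The mark patches are at (292,220) and (352,198). Now the angles.

Run:
```python
from h import *
import pickle
W=pickle.load(open("W.pkl","rb"))
s=W["mark"];h=cv2.cvtColor(s["img"],cv2.COLOR_BGR2HSV)
m=cv2.inRange(h,(0,0,205),(180,40,255)); m[345:]=0
m=cv2.morphologyEx(m,cv2.MORPH_OPEN,np.ones((3,3)))
for c in cv2.findContours(m,0,1)[0]:
    if cv2.contourArea(c)>300:
        p=np.array([ray(s,*q[0],.03)[:2] for q in c],np.float32)
        r=cv2.minAreaRect(p); b=cv2.boxPoints(r);e=max((b[1]-b[0],b[2]-b[1]),key=np.linalg.norm)
        print("lip",np.round(r[0],3),np.round(r[1],3),np.degrees(np.arctan2(e[1],e[0])))
s=W["nut"];h=cv2.cvtColor(s["img"],cv2.COLOR_BGR2HSV)
g=cv2.inRange(h,(40,80,20),(85,255,255));g[:180]=0;g[260:]=0;g[:,:270]=0;g[:,370:]=0
V=h[...,2];print("V",[(r,int(V[r,319])) for r in range(188,250,3)])
c=max(cv2.findContours(g,0,1)[0],key=cv2.contourArea);(u,v),rad=cv2.minEnclosingCircle(c);print("flange",u,v,rad,ray(s,u,v,.043))
d=((g>0)&(V<np.median(V[g>0])*.75)).astype(np.uint8)*255
for c in cv2.findContours(d,0,1)[0]:
    if cv2.contourArea(c)>60:
        p=c[:,0]; k=cv2.minAreaRect(c);print("dark",k, ray(s,*k[0],.059))
for yaw in(np.pi/2,-np.pi/2):
  for p,a in(([.43,-.17,.068],0),([.609,-.068,.06],np.radians(-71)),([.609,-.068,.06],np.radians(19))):
    print(yaw,a,solve_ik(p,(R.from_euler('z',yaw+a)*R.from_rotvec([np.pi,0,0])).as_rotvec()))
```

```text
lip [ 0.603 -0.143] [0.021 0.123] -70.77561
lip [ 0.661 -0.123] [0.02  0.123] -70.75865
lip [0.551 0.004] [0.021 0.16 ] -70.51917
lip [0.609 0.025] [0.021 0.16 ] -70.48039
V [(188, 178), (191, 169), (194, 182), (197, 181), (200, 182), (203, 181), (206, 180), (209, 180), (212, 144), (215, 89), (218, 98), (221, 161), (224, 183), (227, 180), (230, 177), (233, 174), (236, 162), (239, 178), (242, 178), (245, 174), (248, 185)]
flange 318.8265380859375 218.5 29.26793670654297 [ 0.42948111 -0.18031737  0.043     ]
dark ((318.61956787109375, 216.12997436523438), (49.12404251098633, 7.784911632537842), 2.385944128036499) [ 0.42936796 -0.17385701  0.059     ]
1.5707963267948966 0 [-0.51644084  0.17474844 -0.59339181  0.80265608  0.         -0.51644084]
1.5707963267948966 -1.239183768915974 [-0.2166504   0.41569763 -0.27164352  0.88345518  0.          1.02253337]
1.5707963267948966 0.33161255787892263 [-0.2166504   0.41569763 -0.27164352  0.88345518  0.         -0.54826296]
-1.5707963267948966 0 [-0.51644084  0.17474844 -0.59339181  0.80265608  0.          2.62515181]
-1.5707963267948966 -1.239183768915974 [-0.2166504   0.41569763 -0.27164352  0.88345518  0.         -2.11905929]
-1.5707963267948966 0.33161255787892263 [-0.2166504   0.41569763 -0.27164352  0.88345518  0.          2.59332969]
```

```bash
cat >> h.py <<'E'
def ori(nutdeg): return (R.from_euler('z',90+nutdeg,degrees=True)*R.from_rotvec([np.pi,0,0])).as_rotvec()
E
python3 - <<'E'
from h import *
n=[.4295,-.180]
move_to([*n,.14],ori(-2.4)); move_straight([*n,.068],speed=.08,force_limit=15)
print(get_tool_pos(),get_clock()); close(); print("w",get_grip_width())
move_straight([*n,.15]); print("w",get_grip_width(),get_wrist_force())
move_to([.609,-.0685,.15],ori(-70.6)); print(get_clock(),get_tool_pos(),get_grip_width())
move_straight([.609,-.0685,.12],speed=.1);wait(.2)
a=snap("wrist")["img"];b=snap("side")["img"];cv2.imwrite("pics/held.png",np.hstack([a[80:400:,120:520],cv2.resize(b[140:300,290:450],(320,320))]))
E
```

```text
[ 0.42999783 -0.18031374  0.06844737] 3.9
w 0.015418825587843037
w 0.015161061221420476 [-0.37856483 -0.32304785 -1.64829281]
6.5917 [ 0.60814911 -0.0686273   0.14911536] 0.015020008491035443
```

View pics/held.png

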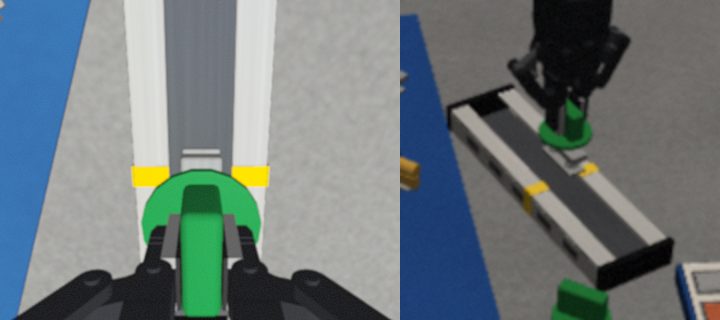

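The nut is held lengthwise, centred over the slot at the yellow mark (marks at crop pixels (150,176) and (250,176), bar tip at (200,155)). Now I lower it.

Run:
```python
from h import *
p=[.609,-.0685]
f=move_straight([*p,.085],speed=.08,force_limit=12);print(f,get_tool_pos(),get_wrist_force())
if not f:
    f=move_straight([*p,.0615],speed=.03,force_limit=22);wait(.2)
    print(f,get_tool_pos(),get_wrist_force(),get_torque(),get_grip_width(),get_clock())
s=snap("side")["img"];a=snap("wrist")["img"];cv2.imwrite("pics/down.png",np.hstack([a[80:400:,120:520],cv2.resize(s[140:300,290:450],(320,320))]))
```

```text
False [ 0.60850293 -0.06838905  0.08420458] [ 0.35883972 -0.02073762 -0.51751533]
False [ 0.6091177  -0.06853933  0.06235141] [-3.00834194 -0.09238962  5.49690448] [0.04746586 0.46133328 0.02011229] 0.014973679656143246 9.0583
```

View pics/down.png

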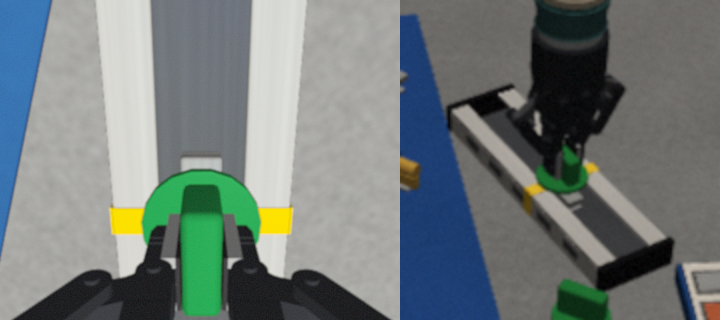

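The nut is down in the slot at the mark and pressed to about 7 N. Next: press slightly further, twist a quarter turn, ease up, and check before release.

Run:
```python
from h import *
p=[.609,-.0685]
print(move_straight([*p,.0602],speed=.02,force_limit=15),get_tool_pos(),get_wrist_force());wait(.2)
for a in np.linspace(-70.6,19.4,7)[1:]:
    move_to([*p,.0602],ori(a)); t=get_torque();print(round(a,1),np.round(get_wrist_force(),1),np.round(t,2),get_clock())
    if abs(t[2])>2: print("STOP");break
else:
    wait(.3);print(get_tool_pos(),R.from_rotvec(get_orientation()).as_matrix()[:2,0],get_grip_width())
    move_straight([*p,.0662],speed=.02,force_limit=12);wait(.3);print(get_tool_pos(),get_wrist_force())
s=snap("side")["img"];a=snap("wrist")["img"];cv2.imwrite("pics/tw.png",np.hstack([a[80:400:,120:520],cv2.resize(s[140:300,290:450],(320,320))]))
```

```text
False [ 0.60910825 -0.06853638  0.06111031] [-1.90416674  0.91502949  7.33676672]
-55.6 [-0.3  0.9  6.4] [0.05 0.15 0.1 ] 9.9667
-40.6 [0.6 0.  6.3] [0.06 0.08 0.06] 10.325
-25.6 [0.4 0.2 6.3] [0.06 0.04 0.09] 10.6833
-10.6 [ 0.7 -0.   6. ] [0.09 0.01 0.08] 11.0417
4.4 [ 0.2 -0.4  6.1] [0.05 0.02 0.08] 11.4
19.4 [-0.3  0.7  6.2] [0.16 0.05 0.05] 11.7583
[ 0.61097717 -0.0687586   0.06185287] [-0.33241585  0.94313119] 0.015161752959572505
[ 0.61091656 -0.06875059  0.06609152] [ 0.3627205  -0.37029929  3.35128219]
```

View pics/tw.png

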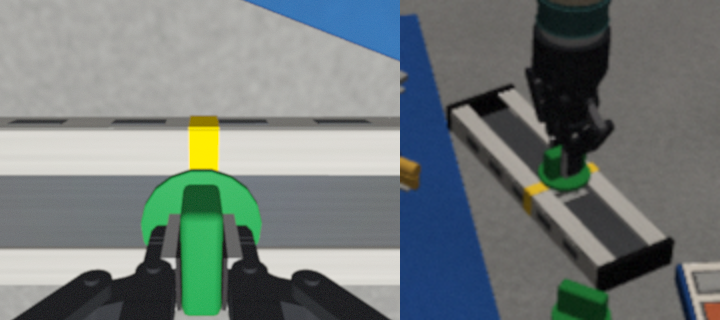

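The grip is square across at the mark stripe (crop x about 203) and the twist met no resistance. Now release and retreat.

Run:
```python
from h import *
gripper_open();wait(.3);print(get_tool_pos(),get_wrist_force())
p=[.611,-.0687]
move_straight([*p,.20],speed=.12);move_straight([*p,.25]);wait(.3)
a=snap("wrist");s=snap("side");print(get_clock(),get_wrist_force())
blobs(a,(40,80,20),(85,255,255),.041,800); blobs(a,(22,100,80),(35,255,255),.03)
cv2.imwrite("pics/end.png",np.hstack([cv2.resize(a["img"][120:360,200:440],(400,400)),cv2.resize(s["img"][190:290,310:410],(400,400),interpolation=2)]))
```

```text
[ 0.61051157 -0.0686171   0.06588993] [ 0.40673629 -0.52397314  0.01870899]
15.9 [-0.01560139  0.05867966  0.70824057]
[ 320.5  211.    57.3   57.3   45.  2584. ] [ 0.609 -0.069  0.041]
[ 106.   101.9   72.3   69.    34.6 3772.5] [ 0.58  -0.275  0.041]
[ 90.5 351.8  23.1  19.   20.6 390.5] [ 0.851 -0.258  0.03 ]
[ 15.1 323.   25.4  19.5  20.  429. ] [ 0.84  -0.341  0.03 ]
[ 63.2 304.6  24.7  21.2  18.4 457. ] [ 0.8   -0.294  0.03 ]
[113.  285.5  24.9  21.4  21.8 477.5] [ 0.76  -0.247  0.03 ]
[ 73.4 269.5  26.4  22.1  21.8 502.5] [ 0.755 -0.289  0.03 ]
[ 32.7 252.4  27.4  22.6  20.  532. ] [ 0.75 -0.33  0.03]
[ 42.6 213.4  29.8  23.6  23.2 596.5] [ 0.705 -0.324  0.03 ]
[  7. 197.  28.  14.  90. 299.] [ 0.699 -0.358  0.03 ]
[322.  172.5  23.   14.   90.  290. ] [ 0.576 -0.079  0.03 ]
[ 34.2  79.8  54.    9.1  68.2 389.5] [ 0.584 -0.343  0.03 ]
[441.5  58.   17.8  41.8  60.9 619. ] [ 0.451 -0.015  0.03 ]
[484.5  33.7  17.9  33.1  60.6 508. ] [0.422 0.011 0.03 ]
```

View pics/end.png

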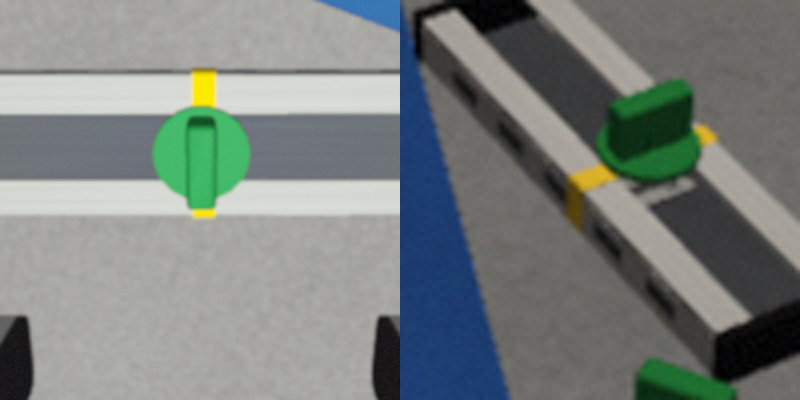

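The end picture shows the nut upright on the yellow mark (mark at crop x 204, nut at about 202), its grip squarely across and its bar running under the lips. The gripper is clear.

```bash
python3 -c "
from h import *
hand_in();print(get_clock())"
```

```text
the job is handed in; nothing more can be done
the job is handed in; nothing more can be done
```

The green nut is fitted in the channel at the yellow mark and the job is handed in, with the robot's clock at about 16 s of the 43 s allowed. I took the green nut on the mat (nearest the base), lowered it lengthwise and pressed it down to about 7 to 8 N. I then twisted it 90°, eased it up and let go.

**Last checks:**
- **Position:** the nut measured at (0.609, −0.069), within about 2 mm of the mark.
- **Bar:** the last picture shows it square across under both lips, with the nut upright.
- **Twist:** no real resistance; the torque at the wrist stayed at about 0.15 N·m or less.
- **Gripper:** it came away clean and ended clear of everything.

**Not measured:**
- **Final height:** I did not measure it directly. The arm's height and the spring force before release suggest the bar was at or just below the lips, with the spring free to finish the lift.
- **Orange nut:** I did not measure it again at the end; the arm never went near it.

No check failed or disagreed.

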